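# Index a sample carousel with its square-drive knob

## Robot

A 6-joint arm with a two-finger parallel gripper is mounted at the origin on a cart in front of the work surface, level with it; the furniture and walls round the work are solid. World frame = base frame: x ahead of the robot, y to its left, z up, the work surface at z = 0. Lengths are in m, angles in degrees, forces in N, time in s.
With the tool pointing down it reaches from about 0.275 to 0.725 m from the base axis. Payload 15.9 kg.
Tool frame: the origin (TCP) lies on the centre line of the jaws, within the pads' length; the fingertips stand 25 mm ahead of it and the grasp point (between the pads) lies 6 mm ahead of it; z points along the fingers, y is the line along which they close (so a half turn about z gives the same grasp; the last joint's range is limited). The gripper opens to 85 mm and grips with 20 to 120 N. Pads are 22 mm wide; open, the fingers measure 114 mm over their backs; the gripper's body (76 mm by 85 mm) begins 54 mm behind the grasp point. The pads swing forward as they close: fully open they stand 13 mm farther back than shut.
Start: joints at [-66.463, 12.198, -1.971, 75.831, 0, 90], TCP at [0.2, -0.458, 0.256] pointing down, gripper open.
Joint ranges: [-170.91, 170.91], [-42.67, 98.43], [-65.05, 77.54], [-120.47, 116.71], [-90, 82.35], [-180, 180]. Speed limits (degrees/s): [108.29, 108.29, 136.94, 147.25, 180, 180].

## Interface

Orientations are given as a 3x3 rotation matrix whose columns are the frame's x, y, z axes.
In Python, from station import read_state, get_image, robot gives the robot as it stands.
- The arm moves only by the tool servo_tool, never from a script. Its argument "plan" is a list of rows, each an object with "grip": the closure, from 0 (fully open) to 1 (shut); "travel": the shift along the tool's x, y, z in cm, a list of three; "yaw": the turn about the tool's z in rad. In form: [{"grip": grip, "travel": [tx, ty, tz], "yaw": yaw}, ...]. A call has 1 to 10 rows; each row is the pose to reach, as a shift and turn from the pose commanded when the call began, along the tool's axes at that moment; what a row does not reach only later rows make up. A row lasts 1/12 s, in which the tool goes at most 41.7 mm and 7.16 degrees, less where a joint would pass 70% of its speed; a pose out of reach is approached as far as the arm can. A call with a gripper value outside its range is refused whole. The fingers move at their own pace and stop on an object; "newtons" is the grip in N (left out, the last holds). Time passes only in rows, so rows that repeat a pose let the fingers close. It gives the time, the measured TCP pose, the force, the opening and the grip force at its end, in the units of the state.
- read_state(): the state, without advancing time (a new reading comes with each control period).
- get_image(name): name is "scene" or "side" or "wrist"; returns a dict with "color" (420x560x3 uint8, red, green, blue), "intrinsics" (3x3 intrinsics, pixels), "R" (3x3) and "t" (3): a world point X has camera coordinates R X + t. Camera axes: x right, y down, z forward; pixel columns grow to the right and rows downward; lengths in m; the calibration is good to about 2 mm. A picture is of the moment at which its call begins. There is no depth.
- robot.close_job(): hands the job in; it is judged then, once.
The state is a dict: "time_s": time; "joint_positions": joint angles; "dq": joint speeds; "joint_efforts": joint torques, N m; "tcp_pos": TCP position; "eef_rot": TCP orientation; "contact_force": force on the tool from outside, world axes, zero at the start; "wrist_torque": the same for the moment, N m; "opening": finger opening in m; "gripper_force": force on a finger pad.
Only numpy, scipy, OpenCV 4.12 (cv2) and the standard library are available. Lean on these libraries where they do the work, as an engineer would, in place of code of your own. Each camera call takes 0.05 s, during which the arm holds its last target. There are 200 camera calls.

## Task

Take the loose T-knob, fit its square bore onto the square shaft of the sample carousel and push it fully home, then turn the carousel clockwise (seen from above) with the knob alone by three detent clicks, no further, so that the red-capped vial stands at the white reader post. Finish while still gripping the knob there: do not let go. Leave the other things on the bench where they are, and do not touch the carousel or its vials with the fingers.

Things in the scene. Friction and masses are not known exactly. Their poses are not given: they have to be found in the camera images.
- knob: loose T-knob, 0.12 kg, standing upright on the bench, bore downward. Origin: centre of its underside, z up. Black square hub 36 x 36 mm, 28 high; in its underside a blind square bore 15.2 mm wide, 24 deep, sides parallel to the knob's x and y axes and to the hub's sides. On the hub an upright orange bar to grip: 60 mm long along the knob's x axis, 14 mm thick along y, from 28 to 66 mm above the underside.
- shaft (a point): top of the carousel's collar (36 mm across), 78 mm above the bench, where the knob's underside seats; on the carousel's axis, turning with it. From here the square steel shaft, 14 mm wide, stands 22 mm up (top 100 mm above the bench), its top 6 mm tapered all round to 7.6 mm wide; its sides are parallel to this point's x and y axes, so the knob fits in any of four quarter turns. Play on the shaft is about 0.08 rad either way.
- carousel (a joint): angle of the carousel, rad; 0 at the start, grows clockwise seen from above. Detents every 24 degrees (0.419 rad): the turntable is drawn into each; about 0.14 N m (friction included) carries it over the hump half-way between. The third stop is at 1.257 rad.
- indexer: the fixed sample indexer with all it carries. Origin: centre of its underside, z up. Grey drum 140 mm across, turntable (128 mm across, top 47 mm above the bench) with five capped vials 47 mm from the axis, tops at most 86 mm above the bench. A white reader post, 84 mm high, 24 x 36, stands on its -x side, 92 mm from the axis; at the start the sky-blue vial is beside it, the red one is three clicks (72 degrees) counter-clockwise of the post.
- reagent_blue: loose white bottle with a blue cap, 48 mm across, 95 high, at the right side; bystander
- dropper_a: loose small brown dropper bottle with a black cap, 33 mm across, 72 high, at the right side; bystander
- timer: loose white timer, 64 x 68 x 18, left back; bystander
- slide_box: loose flat white and green box, 58 x 80 x 24, at the back; bystander
- petri_dish: loose flat round dish, 89 mm across, 16 high, at the back; bystander
There are look-alikes about, which are no part of the job. Several things look just like the knob: the one meant starts farthest to the robot's right.

How it is judged:
By the outcome, as a careful person would: the job done as asked, in the order asked, and still so for the second after the job is handed in, while the arm keeps its last pose, push and grip.
It also fails if it takes over 48 s, if anything falls off the work surface, if the arm or the gripper's body presses on something with over 40 N, if the wrist force passes 120 N, or if a joint passes its speed limit or range.

## Working session

There is one attempt and no reset: what is moved stays moved. The work goes in short steps, Python scripts to look and compute and a tool call to move; the robot and the scene stay as the last step left them, time stands still between calls to the robot, and variables do not carry over. Pictures are saved under pics/ and viewed, at most 10 in all, crops included, and the job is handed in when it is done.

Besides the shell and the picture viewer there is one more tool, called as name(argument=value, ...), one argument or row to a line, values as JSON. servo_tool: Moves the arm, as the interface text tells. Its arguments: {"type":"object","properties":{"plan":{"type":"array","items":{"type":"object","properties":{"grip":{"type":"number"},"travel":{"type":"array","items":{"type":"number"}},"yaw":{"type":"number"}}}},"newtons":{"type":"number"}},"required":["plan"]}

```bash
mkdir -p pics
cat > h.py <<'E'
import numpy as np, cv2
from station import read_state, get_image, robot
def snap(name,fn):
    d=get_image(name); cv2.imwrite('pics/'+fn+'.png',d['color'][:,:,::-1]); np.savez('pics/'+fn+'.npz',**d); return d
def load(fn): return np.load('pics/'+fn+'.npz')
def ray(d,u,v,z):
    K,R,t=np.array(d['intrinsics']),np.array(d['R']),np.array(d['t'])
    c=-R.T@t; r=R.T@np.linalg.inv(K)@np.array([u,v,1.]); return c+r*(z-c[2])/r[2]
def proj(d,X):
    p=np.array(d['intrinsics'])@(np.array(d['R'])@np.array(X)+np.array(d['t'])); return p[:2]/p[2]
E
python3 - <<'E'
from h import *
for n in ('scene','side','wrist'):
    d=snap(n,n+'0'); print(n,-np.array(d['R']).T@d['t'])
s=read_state(); print(s['time_s'],s['tcp_pos'],s['eef_rot'],s['opening'])
a=cv2.imread('pics/scene0.png');b=cv2.imread('pics/side0.png')
E
```

```text
scene [-0.10755489  1.11227817  0.8540363 ]
side [-0.19724456 -1.07584104  0.84964612]
wrist [ 0.26178476 -0.42988178  0.37398244]
0.15 [ 0.19957287 -0.45819555  0.25593079] [[ 9.16804195e-01  3.99336898e-01 -3.30815807e-04]
 [ 3.99337035e-01 -9.16803859e-01  7.84595092e-04]
 [ 1.00245616e-05 -8.51427075e-04 -9.99999637e-01]] 0.08536526457123489
```

View pics/scene0.png

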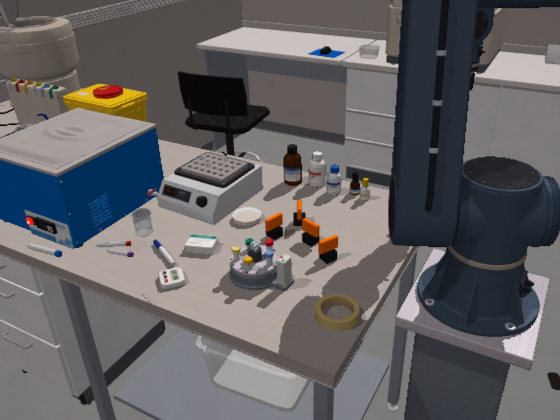

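View pics/side0.png

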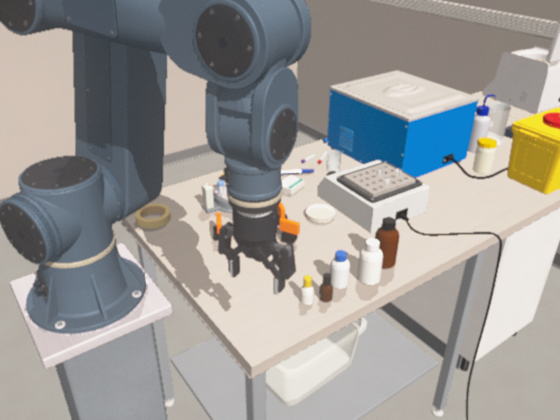

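View pics/wrist0.png

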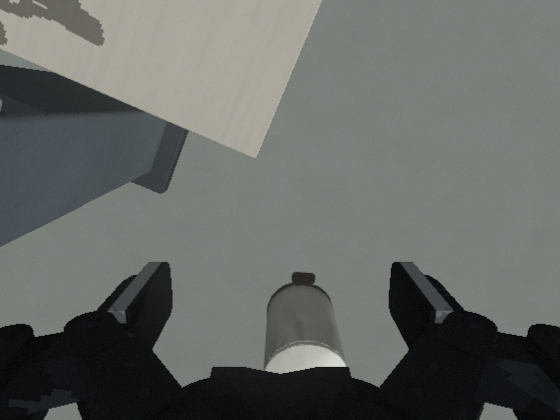

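Scene view: four orange T-knobs at about (274,225), (299,212), (311,232) and (328,248), with the carousel at (257,262) and the reader post at (284,270). The side view is mostly blocked by the arm, and the wrist view shows only the bench edge.

```bash
cat >> h.py <<'E'
def orange(d,amin=30):
    h=cv2.cvtColor(np.array(d['color']),cv2.COLOR_RGB2HSV); m=cv2.inRange(h,(5,190,120),(16,255,255))
    n,l,s,c=cv2.connectedComponentsWithStats(m); return [(c[i],s[i],(l==i)) for i in range(1,n) if s[i][4]>amin]
E
python3 - <<'E'
from h import *
d=load('scene0')
for c,s,m in orange(d): print(c,s,ray(d,*c,0.047))
print('car',ray(d,254,279,0.02),ray(d,255,258,.047),ray(d,256,248,.09))
print('post',ray(d,285,257,.084))
E
```

```text
[100.29850746  89.52238806] [93 85 16 13 67] [ 1.94899201 -0.69660846  0.047     ]
[298.62857143 209.14285714] [297 200   4  19  70] [ 0.53805315 -0.10363664  0.047     ]
[271.52873563 219.68965517] [266 213  16  18  87] [ 0.57987726 -0.01553173  0.047     ]
[309.81642512 226.84541063] [302 218  17  19 207] [ 0.46447368 -0.03072806  0.047     ]
[326.77560976 243.39512195] [319 235  19  19 205] [0.38710239 0.02279822 0.047     ]
car [0.49875277 0.21416938 0.02      ] [0.52304548 0.16732218 0.047     ] [0.50980709 0.17984621 0.09      ]
post [0.43045857 0.1733342  0.084     ]
```

servo_tool(
  plan=[
    {"grip": 0.3,"travel": [3.9,-2,0],"yaw": -0.12},
    {"grip": 0.3,"travel": [7.8,-4,0],"yaw": -0.24},
    {"grip": 0.3,"travel": [11.7,-6,0],"yaw": -0.36},
    {"grip": 0.3,"travel": [15.6,-8,0],"yaw": -0.48},
    {"grip": 0.3,"travel": [19.5,-10,0],"yaw": -0.6},
    {"grip": 0.3,"travel": [23.4,-12,0],"yaw": -0.72},
    {"grip": 0.3,"travel": [27.3,-14,0],"yaw": -0.84},
    {"grip": 0.3,"travel": [31.2,-16,0],"yaw": -0.96},
    {"grip": 0.3,"travel": [35.1,-18,0],"yaw": -1.08},
    {"grip": 0.3,"travel": [39,-20,0],"yaw": -1.2},
  ],
)

```text
time_s: 0.98
tcp_pos: [0.4645, -0.134, 0.2563]
eef_rot: [[-0.046, 0.999, 0.0], [0.999, 0.046, -0.0], [-0.0, 0.0, -1.0]]
contact_force: [1.3, -1.5, -0.5]
opening: 0.0596
gripper_force: 0.0
```

Run:
```python
from h import *
s=read_state(); R=np.array(s['eef_rot']);p=np.array(s['tcp_pos']); print(s['time_s'],p,R[:,0],s['joint_positions'],s['opening'],s['contact_force'])
d=snap('wrist','w1')
for z in (.2,.066,0): print(z,proj(d,[p[0],p[1],z]))
for c,s,m in orange(d): print(c,s,ray(d,*c,0.066))
```

```text
0.9833 [ 0.46446541 -0.13399895  0.25628697] [-4.60333470e-02  9.98939903e-01 -4.56627459e-05] [-1.60914520e+01  1.02377385e+01 -4.40092683e+00  7.53604279e+01
 -2.45511814e-03  7.12700991e+01] 0.05960806590695073 [ 1.30732315 -1.46974649 -0.48296721]
0.2 [279.55291026 244.24288192]
0.066 [280.02681226 187.12860694]
0 [280.14156632 173.29854315]
[175.10483871   9.54569892] [164   0  24  26 372] [0.37773137 0.00106066 0.066     ]
[425.09498878  41.21914734] [ 395    0   54   82 1337] [ 0.57209123 -0.01217938  0.066     ]
[286.61626344  60.37903226] [ 252   39   72   43 1488] [ 0.46483569 -0.03122915  0.066     ]
[369.44239631 155.359447  ] [ 351  123   37   66 1085] [ 0.53871883 -0.10293234  0.066     ]
```

View pics/w1.png

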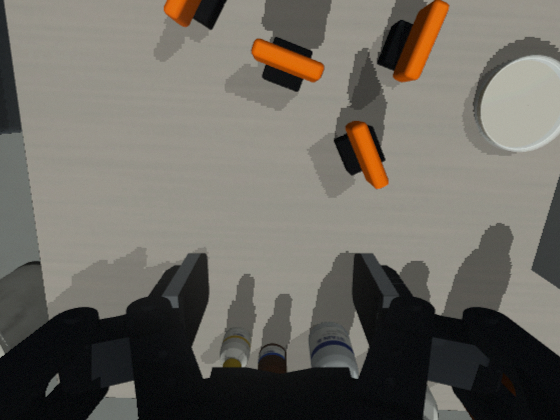

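Wrist view: the target knob (rightmost) is at (368,155) with its bar running from (355,125) to (380,185). The other three knobs are higher up and the petri dish is at (522,103).

```bash
cat >> h.py <<'E'
def bar(d,pick,z=.066):
    o=orange(d); c,s,m=min(o,key=lambda q:np.hypot(*(ray(d,*q[0],z)[:2]-pick)))
    ys,xs=np.nonzero(m); P=np.array([ray(d,x,y,z)[:2] for x,y in zip(xs,ys)],np.float32)
    r=cv2.minAreaRect(P*1000); b=cv2.boxPoints(r); e=b[1]-b[0],b[2]-b[1]; e=max(e,key=np.linalg.norm)
    return np.array(r[0])/1000,r[1],np.degrees(np.arctan2(e[1],e[0]))%180
def totool(w):
    s=read_state(); R=np.array(s['eef_rot']); return R.T@(np.array(w)-np.array(s['tcp_pos']))*100
E
python3 - <<'E'
from h import *
d=load('w1'); c,wh,a=bar(d,np.array([.539,-.103])); print(c,wh,a)
R=np.array(read_state()['eef_rot']); h=np.degrees(np.arctan2(R[1,0],R[0,0])); print('head',h,'yaw needed rad',np.radians(h-a))
print(totool([c[0],c[1],.16]))
E
```

```text
[ 0.53912518 -0.10378385] (13.77941608428955, 57.71567916870117) 117.602936
head 93.41468485736895 yaw needed rad -0.4221646190907269
[2.09068759 7.22992771 9.5988362 ]
```

servo_tool(
  plan=[
    {"grip": 0.35,"travel": [0.5,1.8,2.2],"yaw": -0.1},
    {"grip": 0.35,"travel": [1,3.6,4.4],"yaw": -0.2},
    {"grip": 0.35,"travel": [1.6,5.4,6.5],"yaw": -0.3},
    {"grip": 0.35,"travel": [2.1,7.2,8.5],"yaw": -0.42},
    {"grip": 0.35,"travel": [2.1,7.2,8.5],"yaw": -0.42},
    {"grip": 0.35,"travel": [2.1,7.2,8.5],"yaw": -0.42},
  ],
)

```text
time_s: 1.53
tcp_pos: [0.5343, -0.1118, 0.17]
eef_rot: [[-0.443, 0.896, -0.003], [0.896, 0.443, 0.001], [0.002, -0.002, -1.0]]
contact_force: [0.5, 0.2, 0.3]
opening: 0.0558
gripper_force: 0.0
```

Run:
```python
from h import *
s=read_state();print(s['tcp_pos'],s['opening'])
d=snap('wrist','w2'); c,wh,a=bar(d,np.array([.539,-.103])); print(c,wh,a)
R=np.array(s['eef_rot']); h=np.degrees(np.arctan2(R[1,0],R[0,0])); print('head',h,'yaw needed rad',np.radians(h-a))
print(totool([c[0],c[1],.057]))
```

```text
[ 0.53425239 -0.11177061  0.17004419] 0.05578545632902422
[ 0.53968011 -0.1033681 ] (12.954793930053711, 57.416587829589844) 117.339935
head 116.32336819160753 yaw needed rad -0.017742443156650557
[ 0.54646478  0.87789996 11.42180681]
```

servo_tool(
  plan=[
    {"grip": 0.35,"travel": [0.5,0.9,3],"yaw": -0.02},
    {"grip": 0.35,"travel": [0.5,0.9,6],"yaw": -0.02},
    {"grip": 0.35,"travel": [0.5,0.9,9],"yaw": -0.02},
    {"grip": 0.35,"travel": [0.5,0.9,11.2],"yaw": -0.02},
    {"grip": 0.35,"travel": [0.5,0.9,11.2],"yaw": -0.02},
    {"grip": 1,"travel": [0.5,0.9,11.2],"yaw": -0.02},
    {"grip": 1,"travel": [0.5,0.9,11.2],"yaw": -0.02},
    {"grip": 1,"travel": [0.5,0.9,11.2],"yaw": -0.02},
    {"grip": 1,"travel": [0.5,0.9,11.2],"yaw": -0.02},
    {"grip": 1,"travel": [0.5,0.9,11.2],"yaw": -0.02},
  ],
  newtons=60,
)

```text
time_s: 2.42
tcp_pos: [0.5416, -0.1039, 0.061]
eef_rot: [[-0.462, 0.887, 0.003], [0.887, 0.462, -0.001], [-0.002, 0.002, -1.0]]
contact_force: [-2.1, 0.3, 11.5]
opening: 0.013
gripper_force: 62.7
```

servo_tool(
  plan=[
    {"grip": 1,"travel": [0,0,0],"yaw": 0},
    {"grip": 1,"travel": [0,0,0],"yaw": 0},
    {"grip": 1,"travel": [0,0,0],"yaw": 0},
    {"grip": 1,"travel": [0,0,0],"yaw": 0},
  ],
)

```text
time_s: 2.75
tcp_pos: [0.5417, -0.1039, 0.061]
eef_rot: [[-0.462, 0.887, 0.003], [0.887, 0.462, -0.001], [-0.002, 0.002, -1.0]]
contact_force: [-1.1, -0.4, 10.6]
opening: 0.0135
gripper_force: 62.7
```

servo_tool(
  plan=[
    {"grip": 1,"travel": [0,0,-3],"yaw": 0},
    {"grip": 1,"travel": [0,0,-6.5],"yaw": 0},
    {"grip": 1,"travel": [1,0.4,-10],"yaw": 0},
    {"grip": 1,"travel": [4,1.6,-12.5],"yaw": 0},
    {"grip": 1,"travel": [7.5,3,-14],"yaw": 0},
    {"grip": 1,"travel": [11,4.4,-14],"yaw": 0},
    {"grip": 1,"travel": [14.5,5.7,-14],"yaw": 0},
    {"grip": 1,"travel": [17.8,7,-14],"yaw": 0},
    {"grip": 1,"travel": [17.8,7,-14],"yaw": 0},
    {"grip": 1,"travel": [17.8,7,-14],"yaw": 0},
  ],
)

```text
time_s: 3.58
tcp_pos: [0.5204, 0.0882, 0.2001]
eef_rot: [[-0.464, 0.886, 0.001], [0.886, 0.464, 0.0], [-0.0, 0.001, -1.0]]
contact_force: [-0.2, -1.8, -1.2]
opening: 0.013
gripper_force: 60.9
```

Run:
```python
from h import *
s=read_state();print(s['time_s'],s['tcp_pos'],s['opening'],s['joint_positions'],s['contact_force'])
d=snap('wrist','w3')
```

```text
3.5833 [0.52035101 0.08820814 0.20006025] 0.012953704058210553 [ 9.62069452e+00  1.63428061e+01 -4.73851664e+00  6.88599009e+01
  7.82402611e-04  7.19462688e+01] [-0.16407933 -1.83069949 -1.17218027]
```

View pics/w3.png

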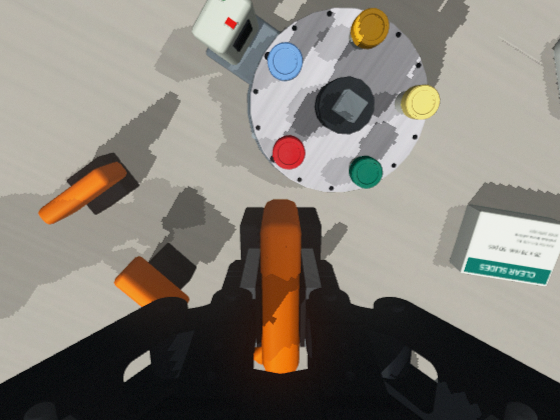

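Wrist view: the knob is held straight at (281,285). The carousel collar is at (345,105) with the grey shaft at about (350,103). The vials are red (289,152), blue (285,62), amber (370,27), yellow (421,102) and green (366,172), and the post is at upper left (225,30).

Run:
```python
from h import *
d=load('w3'); im=d['color'][:,:,::-1]
cv2.imwrite('pics/c3.png',cv2.resize(im[65:145,305:395],None,fx=7,fy=7,interpolation=cv2.INTER_CUBIC))
g=im.max(2); m=((g<60)).astype(np.uint8)
m[:, :305]=0; m[:,385:]=0; m[:70]=0; m[140:]=0
n,l,s,c=cv2.connectedComponentsWithStats(m); i=1+s[1:,4].argmax(); print(s[i],c[i])
cs=cv2.findContours((l==i).astype(np.uint8),0,1)[0]; k=max(cs,key=len); P=np.array([ray(d,*q[0],.078)[:2]*1000 for q in k],np.float32)
print(cv2.minEnclosingCircle(P),cv2.fitEllipse(P))
for u in (243,320): print('hubtop',totool(ray(d,u,207,.167)))
```

```text
[ 315   77   59   56 1826] [341.89485214 104.44140197]
((525.2656860351562, 168.0640869140625), 18.722515106201172) ((525.37109375, 168.0276336669922), (33.67777633666992, 36.89499282836914), 117.5700454711914)
hubtop [ 2.72237203 -1.47602123  3.28895041]
hubtop [2.73192331 1.84165673 3.29126633]
```

View pics/c3.png

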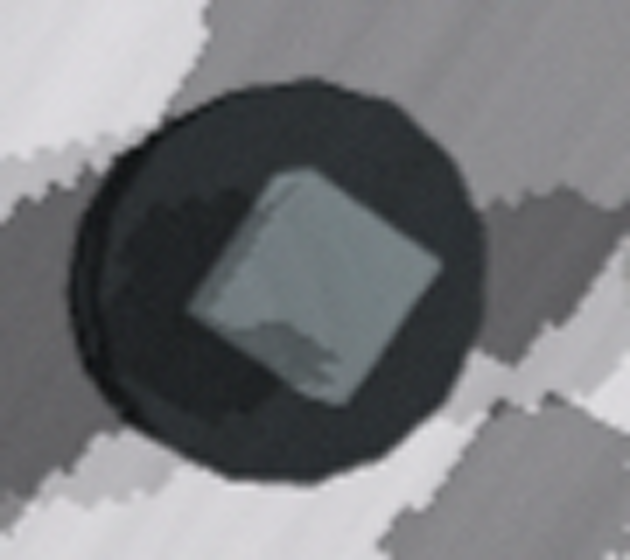

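The crop shows the shaft square with edges rotated about 35° clockwise from image axes. The collar's top centre is at about (347,103) in full-image pixels.

Run:
```python
from h import *
d=load('w3')
f=lambda u,v:(305+u/7-.43,65+v/7-.43)
C=ray(d,346.5,102.8,.078); print('axis',C,'tool',totool(C))
T,Rr,B=[ray(d,*f(*q),.094) for q in ((312,165),(442,265),(345,405))]
R=np.array(read_state()['eef_rot'])
for a,b in((T,Rr),(Rr,B)):
    e=R.T@(b-a); print(np.linalg.norm(e)*1000,np.degrees(np.arctan2(e[1],e[0])))
print('mid diag',(T+B)/2)
print('shadow', [proj(d,[*C[:2],z]) for z in (.078,.1)])
im=d['color'].astype(int); b=(im.max(2)<70)
for v in (212,218,224): x=np.nonzero(b[v,200:360])[0]+200; print(v,x.min(),x.max())
h=cv2.cvtColor(d['color'],cv2.COLOR_RGB2HSV); m=cv2.inRange(h,(3,150,60),(18,255,255))
for v in (215,240,270,300): x=np.nonzero(m[v,230:330])[0]+230; print('bar',v,x.min(),x.max())
y=np.nonzero(m[:,281])[0]; print(y[y>150].min(),y.max())
s=read_state();p=np.array(s['tcp_pos']); print(proj(d,p),proj(d,p-[0,0,.1]))
for z,xx in ((.206,.03),(.206,-.03),(.139,.018)): print(proj(d,p+R@[xx,0,p[2]-z]))
```

```text
axis [0.52594762 0.16998001 0.078     ] tool [ 7.11110214  4.31272636 12.19096493]
13.960434720119428 125.09929059645297
13.822445329348662 -146.8943395623354
mid diag [0.52693002 0.16866589 0.094     ]
shadow [array([346.5, 102.8]), array([353.18874848, 102.59324951])]
212 245 316
218 243 318
224 241 320
bar 215 263 298
bar 240 260 300
bar 270 260 300
bar 300 262 298
200 373
[276.41553596 303.60983008] [278.04763428 219.89555732]
[276.21584284 231.22127902]
[276.23059042 384.75641489]
[277.72120764 209.66315502]
```

servo_tool(
  plan=[
    {"grip": 1,"travel": [0.3,1.3,0],"yaw": -0.12},
    {"grip": 1,"travel": [0.7,2.6,0],"yaw": -0.24},
    {"grip": 1,"travel": [1,3.9,0],"yaw": -0.36},
    {"grip": 1,"travel": [1.4,5.2,0],"yaw": -0.48},
    {"grip": 1,"travel": [1.7,6.5,0],"yaw": -0.6},
    {"grip": 1,"travel": [2.1,7.8,0],"yaw": -0.72},
    {"grip": 1,"travel": [2.4,9.1,0],"yaw": -0.84},
    {"grip": 1,"travel": [2.8,10.4,0],"yaw": -0.976},
    {"grip": 1,"travel": [2.8,10.4,0],"yaw": -0.976},
    {"grip": 1,"travel": [2.8,10.4,0],"yaw": -0.976},
  ],
)

```text
time_s: 4.47
tcp_pos: [0.6001, 0.1584, 0.1991]
eef_rot: [[-0.993, 0.117, -0.0], [0.117, 0.993, -0.0], [0.0, -0.0, -1.0]]
contact_force: [-0.3, -0.1, -1.0]
opening: 0.0131
gripper_force: 60.9
```

Run:
```python
from h import *
s=read_state();p=np.array(s['tcp_pos']);R=np.array(s['eef_rot']);print(s['time_s'],p,R[:,0],s['joint_positions'])
d=snap('wrist','w4'); im=d['color'][:,:,::-1]
c=proj(d,[.526,.1693,.09]); print(c)
for n,q in dict(hubbot=(.018,.061),barfar=(.03,.033),barneartop=(-.03,-.005)).items(): print(n,proj(d,p+R@[q[0],0,q[1]]))
x,y=(c-40).astype(int); print(x,y); a=cv2.resize(im[y:y+80,x:x+80],None,fx=7,fy=7,interpolation=cv2.INTER_CUBIC)
b=cv2.resize(im[170:400,220:340],None,fy=560/230,fx=2,interpolation=cv2.INTER_CUBIC)
cv2.imwrite('pics/c4.png',np.hstack([a,b]))
```

```text
4.4667 [0.60010687 0.15835184 0.19913443] [-9.93075494e-01  1.17477636e-01  2.59350789e-04] [ 1.47865992e+01  2.75467480e+01  1.14929438e+01  7.39661633e+01
 -1.01193404e-02  2.15331511e+01]
[281.35252143  91.77887981]
hubbot [277.09978739 205.15235108]
barfar [276.53604439 195.38974339]
barneartop [275.7740352  377.45304369]
241 51
```

View pics/c4.png

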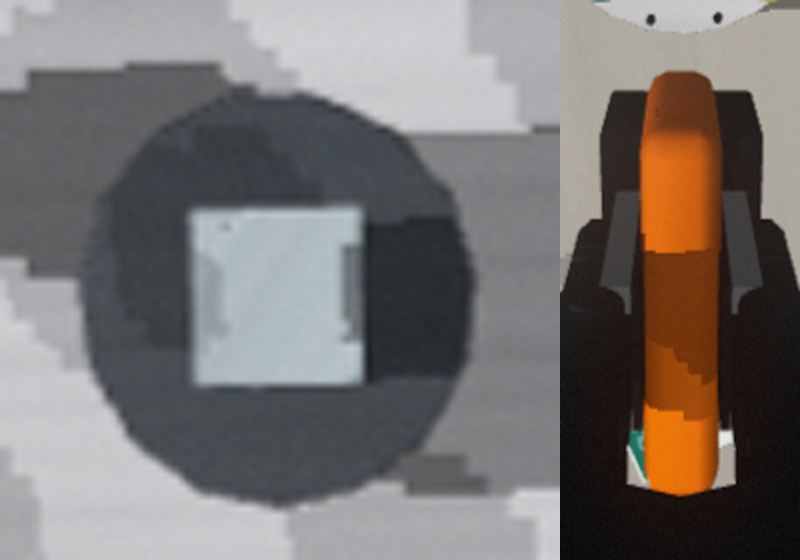

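The left crop shows the shaft square now aligned with the tool axes, centred at (280,93) full-image. The right crop shows the knob held straight, its bar centred at u≈280 and its hub at u≈281.8. That is about 4–5 px right of the calibrated prediction, a camera bias I correct for.

Run:
```python
from h import *
d=load('w4')
for q in ((280,92.9),(275.3,91.4)): P=ray(d,*q,.094); print(P,totool(P))
print(totool(ray(d,280,92.9,.078)))
```

```text
[0.52666608 0.1684136  0.094     ] [ 7.38165899  0.14624263 10.52973066]
[0.5255126  0.16577922 0.094     ] [ 7.46484897 -0.12904736 10.52982868]
[ 7.43171404  0.14533829 12.12974098]
```

servo_tool(
  plan=[
    {"grip": 1,"travel": [2.5,0,0],"yaw": 0},
    {"grip": 1,"travel": [5,0,0],"yaw": 0},
    {"grip": 1,"travel": [7.45,-0.08,0.5],"yaw": 0},
    {"grip": 1,"travel": [7.45,-0.08,2],"yaw": 0},
    {"grip": 1,"travel": [7.45,-0.08,3],"yaw": 0},
    {"grip": 1,"travel": [7.45,-0.08,3.5],"yaw": 0},
    {"grip": 1,"travel": [7.45,-0.08,3.8],"yaw": 0},
    {"grip": 1,"travel": [7.45,-0.08,4.1],"yaw": 0},
    {"grip": 1,"travel": [7.45,-0.08,4.3],"yaw": 0},
    {"grip": 1,"travel": [7.45,-0.08,4.3],"yaw": 0},
  ],
  newtons=80,
)

```text
time_s: 5.35
tcp_pos: [0.5259, 0.167, 0.156]
eef_rot: [[-0.993, 0.115, -0.0], [0.115, 0.993, -0.0], [0.0, -0.0, -1.0]]
contact_force: [-0.6, -0.1, -1.3]
opening: 0.0129
gripper_force: 81.6
```

servo_tool(
  plan=[
    {"grip": 1,"travel": [0,0,0.3],"yaw": 0},
    {"grip": 1,"travel": [0,0,0.6],"yaw": 0},
    {"grip": 1,"travel": [0,0,0.8],"yaw": 0},
    {"grip": 1,"travel": [0,0,0.8],"yaw": 0},
  ],
)

```text
time_s: 5.68
tcp_pos: [0.5258, 0.1671, 0.1479]
eef_rot: [[-0.993, 0.115, -0.0], [0.115, 0.993, -0.0], [0.0, -0.0, -1.0]]
contact_force: [2.0, -0.7, -2.1]
opening: 0.0126
gripper_force: 81.6
```

servo_tool(
  plan=[
    {"grip": 1,"travel": [0,0,0.3],"yaw": 0},
    {"grip": 1,"travel": [0,0,0.6],"yaw": 0},
    {"grip": 1,"travel": [0,0,0.9],"yaw": 0},
    {"grip": 1,"travel": [0,0,1.1],"yaw": 0},
    {"grip": 1,"travel": [0,0,1.1],"yaw": 0},
  ],
)

```text
time_s: 6.1
tcp_pos: [0.526, 0.1672, 0.1389]
eef_rot: [[-0.993, 0.115, 0.002], [0.115, 0.993, 0.001], [-0.002, 0.001, -1.0]]
contact_force: [-7.6, -1.7, 27.8]
opening: 0.0129
gripper_force: 86.1
```

servo_tool(
  plan=[
    {"grip": 1,"travel": [0.05,0,-0.1],"yaw": 0.08},
    {"grip": 1,"travel": [0.05,0,-0.1],"yaw": 0.16},
    {"grip": 1,"travel": [0.05,0,-0.1],"yaw": 0.24},
    {"grip": 1,"travel": [0.05,0,-0.1],"yaw": 0.32},
    {"grip": 1,"travel": [0.05,0,-0.1],"yaw": 0.4},
    {"grip": 1,"travel": [0.05,0,-0.1],"yaw": 0.48},
    {"grip": 1,"travel": [0.05,0,-0.1],"yaw": 0.56},
    {"grip": 1,"travel": [0.05,0,-0.1],"yaw": 0.63},
    {"grip": 1,"travel": [0.05,0,-0.1],"yaw": 0.63},
  ],
  newtons=110,
)

```text
time_s: 6.85
tcp_pos: [0.5262, 0.1672, 0.1391]
eef_rot: [[-0.732, 0.681, 0.002], [0.681, 0.732, 0.0], [-0.002, 0.002, -1.0]]
contact_force: [3.1, -2.5, 8.5]
opening: 0.0122
gripper_force: 108.8
```

Run:
```python
from h import *
s=read_state();R=np.array(s['eef_rot']);print(s['time_s'],s['tcp_pos'],np.degrees(np.arctan2(R[1,0],R[0,0])),s['wrist_torque'],s['contact_force'],s['joint_positions'][5])
d=snap('wrist','w5')
```

```text
6.85 [0.52620262 0.16723383 0.13908782] 137.04511862536307 [-0.39604849 -0.57101078  0.09614905] [ 3.09973481 -2.53138087  8.54367272] 60.603500934850416
```

View pics/w5.png

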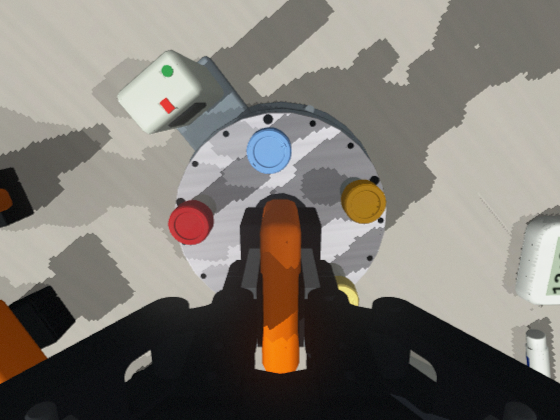

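The view shows the turntable has turned with the knob, about half-way: red is at (190,222), blue at (268,150), amber at (364,202), and the post at (165,95).

servo_tool(
  plan=[
    {"grip": 1,"travel": [0,0,0],"yaw": 0.08},
    {"grip": 1,"travel": [0,0,0],"yaw": 0.16},
    {"grip": 1,"travel": [0,0,0],"yaw": 0.24},
    {"grip": 1,"travel": [0,0,0],"yaw": 0.32},
    {"grip": 1,"travel": [0,0,0],"yaw": 0.4},
    {"grip": 1,"travel": [0,0,0],"yaw": 0.48},
    {"grip": 1,"travel": [0,0,0],"yaw": 0.55},
    {"grip": 1,"travel": [0,0,0],"yaw": 0.625},
    {"grip": 1,"travel": [0,0,0],"yaw": 0.625},
    {"grip": 1,"travel": [0,0,0],"yaw": 0.625},
  ],
)

```text
time_s: 7.73
tcp_pos: [0.526, 0.1674, 0.1391]
eef_rot: [[-0.199, 0.98, 0.002], [0.98, 0.199, 0.001], [0.0, 0.002, -1.0]]
contact_force: [1.1, 0.3, 9.2]
opening: 0.0127
gripper_force: 109.1
```

```bash
cat >> h.py <<'E'
def red(d,ax=(.526,.1672),z=.086):
    h=cv2.cvtColor(np.array(d['color']),cv2.COLOR_RGB2HSV); m=cv2.inRange(h,(172,120,60),(180,255,255))|cv2.inRange(h,(0,120,60),(2,255,255))
    n,l,s,c=cv2.connectedComponentsWithStats(m); o=[]
    for i in range(1,n):
        if s[i,4]>100:
            v=ray(d,*c[i],z)[:2]-ax; o.append((c[i].round(1),s[i,4],np.hypot(*v)*1000,np.degrees(np.arctan2(v[1],v[0]))))
    return o
E
python3 - <<'E'
from h import *
s=read_state();R=np.array(s['eef_rot']);print(s['time_s'],s['tcp_pos'],np.degrees(np.arctan2(R[1,0],R[0,0])),s['wrist_torque'],s['contact_force'],s['joint_positions'][5])
snap('wrist','w6')
for n in ('w3','w4','w5','w6'): print(n,red(load(n)))
E
```

```text
7.7333 [0.52602743 0.16743826 0.13908629] 101.48077694608263 [-0.04966832 -0.2039748  -0.05126282] [1.10543807 0.25804382 9.23652291] 96.17684780851748
w3 [(array([288.2, 152. ]), np.int32(852), np.float64(45.16075289893981), np.float64(-114.49318870501222))]
w4 [(array([206.8,  70.2]), np.int32(1068), np.float64(44.30132501799567), np.float64(-113.31879284497934)), (array([467.4, 276.4]), np.int32(103), np.float64(179.62959561144257), np.float64(40.42555747091137))]
w5 [(array([166.8, 105.2]), np.int32(120), np.float64(84.10610948130018), np.float64(173.39498326788976)), (array([190.4, 222.1]), np.int32(1508), np.float64(44.44080812952684), np.float64(-148.78404477465278))]
w6 [(array([192.7, 215.4]), np.int32(1532), np.float64(45.404955373932054), np.float64(170.08480009510023))]
```

View pics/w6.png

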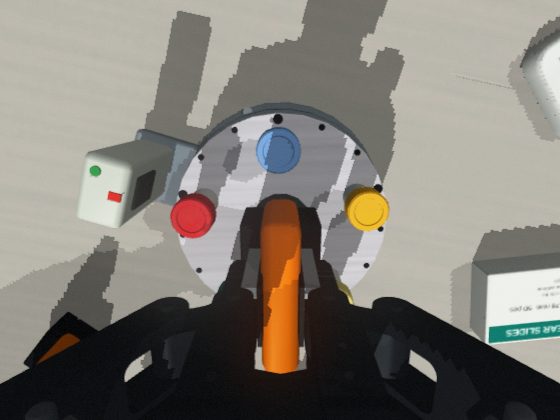

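Run:
```python
from h import *
for n,c in (('w3',(288.2,152)),('w4',(206.8,70.2)),('w5',(190.4,222.1)),('w6',(192.7,215.4))):
    v=ray(load(n),c[0]-4.7,c[1]-1.5,.084)[:2]-(.526,.1672); print(n,np.hypot(*v)*1e3,np.degrees(np.arctan2(v[1],v[0]))%360)
```

```text
w3 47.15456704040231 242.58061414003885
w4 47.642222389436085 246.5804924310919
w5 47.19530929961977 211.97761483529843
w6 48.05953750244042 171.1189982690027
```

```bash
python3 -c "
from h import *
print(robot.close_job())"
```

```text
the job is handed in; nothing more can be done
None
```

I fitted the knob fully home on the shaft and turned the carousel three clicks clockwise: about 72–73.5° by the wrist camera, against a nominal 72°. The red-capped vial stands at the reader post, and I handed the job in at about 7.8 s with the knob still gripped; the hand-in returned no verdict.

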